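# Index the sprung stop of a holding jig up to the work

## Robot

A 6-joint arm with a two-finger parallel gripper is mounted at the origin on a cart in front of the work surface, level with it; the furniture and walls round the work are solid. World frame = base frame: x ahead of the robot, y to its left, z up, the work surface at z = 0. Lengths are in m, angles in rad, forces in N, time in s.
With the tool pointing down it reaches from about 0.35 to 0.85 m from the base axis. Payload 8.1 kg.
Tool frame: the origin (TCP) lies on the mounting face of the last link; the fingertips stand 186 mm ahead of it and the grasp point (between the pads) lies 167 mm ahead of it; z points along the fingers, y is the line along which they close (so a half turn about z gives the same grasp; the last joint's range is limited). The gripper opens to 93 mm and grips with 3 to 60 N. Pads are 15 mm wide; open, the fingers measure 128 mm over their backs; the gripper's body (75 mm by 188 mm) begins 65 mm behind the grasp point.
Start: joints at [-1.413, 0.13, 1.488, -0, 1.523, -0.085], TCP at [0.144, -0.582, 0.405] pointing down, gripper open.
Joint ranges: [-2.96, 2.96], [-0.89, 2.26], [0.02, 2.5], [-1.34, 4.48], [0, 2.73], [-2.66, 2.66]. Speed limits (rad/s): [2.39, 2.39, 2.79, 3.14, 3.14, 3.14].

## Interface

Orientations are given as a rotation vector (axis times angle).
In Python, from plant import * gives the robot as it stands. The module is installed in compiled form; this text tells all that it offers.
- The arm moves only by the tool arm_command, never from a script. Its argument "increments" is a list of rows, each a list of 6 numbers: the shift along the tool's x, y, z in units of 0.2 m (1.0 is 0.2 m), then the turn, a rotation vector about the tool's x, y, z in units of pi rad (1.0 is pi rad). A call has exactly 5 rows; each row is the pose to reach, as a shift and turn from the pose commanded when the call began, along the tool's axes at that moment, turning the shorter way round; what a row does not reach only later rows make up. A row lasts 1/8 s, in which the tool goes at most 62.5 mm and 10.7 degrees, less where a joint would pass 70% of its speed; a pose out of reach is approached as far as the arm can. A call with a number of a shift or a turn outside -1 to 1 is refused whole. A call with a gripper value outside its range is refused whole. "fingers" is the closure, from -1 (fully open) to 1 (shut), set as the call begins (left out, the last holds). The fingers move at their own pace and stop on an object; "force" is the grip in N (left out, the last holds). Time passes only in rows, so rows that repeat a pose let the fingers close, or fill a call up. It gives the time, the measured TCP pose, the force, the opening and the grip force at its end, in the units of the state.
- read_state(): the state, without advancing time (a new reading comes with each control period).
- read_camera(name): name is "scene" or "top" or "wrist"; returns a dict with "image" (400x640x3 uint8, red, green, blue), "fx", "fy", "cx", "cy" (pixels), "k1" (the pictures are not rectified: a ray, as slopes to the right and down, at radius r is drawn at 1 + k1 r^2 times it, then the intrinsics apply), "T" (4x4, takes a point from camera to world coordinates). Camera axes: x right, y down, z forward; pixel columns grow to the right and rows downward; lengths in m; the calibration is good to about 2 mm. A picture is of the moment at which its call begins. There is no depth.
- close_job(): hands the job in; it is judged then, once.
The state is a dict: "t": time; "q": joint angles; "dq": joint speeds; "joint_torque": joint torques, N m; "tool_pos": TCP position; "orientation": TCP orientation; "force": force on the tool from outside, world axes, zero at the start; "wrist_torque": the same for the moment, N m; "opening": finger opening in m; "gripper_force": force on a finger pad.
Only numpy, scipy, OpenCV 4.12 (cv2) and the standard library are available. Lean on these libraries where they do the work, as an engineer would, in place of code of your own. Each camera call takes 0.05 s, during which the arm holds its last target. There are 200 camera calls.

## Task

Hold the piece of wood that lies in the jig (next to the tube fence, in line with the end stop) end to end between the wooden end stop and the sprung pad of the sliding stop: pull the stop's spring plunger up by its knob, slide the stop along the tube towards the work and let the pin drop fully home in the hole where the pad presses the work firmly against the end stop. Feel the pin in gently: push no harder than the pad's spring needs and stop as soon as the pin has dropped, without forcing it against the side of the hole, and leave the second piece waiting on the jig's base and the things lying about where they are.

Things in the scene. Friction and masses are not known exactly. Their poses are not given: they have to be found in the camera images.
- jig: fixed holding jig: plywood base 12 mm thick, x -145 to 45, y -175 to 205 mm. Origin on its underside at table height, z up; +y along the fence to the end stop, -x to the robot's side. The work lies in the lane x -70 to 0 between end stop and pad; the other piece waits in the lane at x about -108. Back fence: a fixed steel tube 30 x 30 mm along y, x 0 to 30, z 18 to 48
- stop (a joint): travel (m) of the sliding stop along the tube to the end stop (jig +y), -0.03 to 0.18. It is a dark steel sleeve, 42 x 50 mm, top at jig z 53 mm, with a boss 21 mm wide up to z 66 and a jaw plate on its front side. At 0 the pin's axis is at jig y -101 mm, x 15. It starts near 0, with the pin in a 24 mm long parking slot. Friction 2 N, some 2 N more while the pin rides on the tube
- jaw: jaw plate of the stop, where it can be pushed along; origin at the middle of the top edge of its back face (away from the end stop), axes as the jig's. 54 mm wide (jig x -58 to -4), 10 mm thick, z 14 to 78 mm in the jig frame; the back face lies 15 mm from the pin's axis towards +y. Below z 30 rod ends stand out of it. Pushing it home takes up to about 20 N
- plunger (a joint): height (m) of the spring plunger: 0 fully home, 8 mm of the 10 mm pin in the hole; about 0.008 while the pin's tip rides on the tube between holes; up to 0.013 when pulled. It moves straight up; its spring presses it down with 6.5 N at home, 9.8 N fully pulled
- knob (a point): centre of the plunger's round black knob, 25 mm wide and 26 mm high (13 mm below to 13 mm above this point); it is on the pin's axis, 82 mm above the jig's underside when home, and rises and slides with the plunger and stop
- pin: steel pin of the plunger, 10 mm thick, bevelled tip; origin on its axis 8 mm above the tip, at the tube's top when home. The six 12 mm holes in the tube's top (x 15) lie unevenly, each bored for some earlier job. For either piece, held against the end stop, the right hole has the pad pressed in by 5 to 15 mm (it must be felt for); the hole before it is 20 to 29 mm short of touching
- pad: sprung rubber-faced pad 44 x 44 mm in front of the jaw plate; origin in the middle of its face, 53 mm from the pin's axis towards jig +y when free. It yields up to 18 mm: 4 N to start it, then 0.7 N per mm. A piece of length L against the end stop pushes it in by (pin's y + 53 + L - 180) mm, y in the jig frame
- end_stop: wooden end stop 66 x 24 x 56 mm fixed on the base; origin at the foot of the middle of its face, at jig x -36, y 180, z 12 mm
- tenon_piece: loose spruce test tenon, 42 x 175 x 55 mm with its length along its y, from y -87 to +88; the thinner tenon (17 mm thick, 45 mm long) is at its -y end. Origin at the middle of its underside, 0.28 kg. It lies either in the jig or in the waiting lane
- short_offcut: loose square offcut, 60 x 85 x 45 mm with its length along its y, from y -42 to +42. Origin at the middle of its underside, 0.21 kg. It lies in the jig or in the waiting lane, wherever the tenon piece does not
- pencil: flat carpenter pencil 12 x 184 x 8 mm lying to the right of the jig; origin under its middle
- rule: closed folding rule 17 x 239 x 18 mm lying behind the jig; origin under its middle
- cork: cork sanding block 62 x 115 x 39 mm lying to the left of the jig; origin under its middle
- dowel: beech dowel 16 mm thick, 120 mm long, lying to the left of the jig; origin under its middle
Mind the look-alikes: they are no part of the job. Leave any black or purple look-alike of the short_offcut alone.

How it is judged:
By the outcome, as a careful person would: the job done as asked, in the order asked, and still so for the second after the job is handed in, with the robot touching nothing.
It also fails if it takes over 58 s, if anything falls off the work surface, if the arm or the gripper's body presses on something with over 40 N, if the wrist force passes 120 N, or if a joint passes its speed limit or range.

## Working session

There is one attempt and no reset: what is moved stays moved. The work goes in short steps, Python scripts to look and compute and a tool call to move; the robot and the scene stay as the last step left them, time stands still between calls to the robot, and variables do not carry over. Pictures are saved under pics/ and viewed, at most 10 in all, crops included, and the job is handed in when it is done.

Besides the shell and the picture viewer there is one more tool, called after "Emit:" as name([rows], argument=value, ...), one row to a line, values as JSON. arm_command: Moves the arm, as the interface text tells. Shifts and turns lie within -1 to 1; 1 stands for 0.2 m of shift or pi rad of turn. Its arguments: {"type":"object","properties":{"increments":{"type":"array","items":{"type":"array","items":{"type":"number","minimum":-1,"maximum":1}}},"fingers":{"type":"number"},"force":{"type":"number"}},"required":["increments"]}

```bash
mkdir -p pics
cat > h.py <<'E'
from plant import *
import numpy as np, cv2
from scipy.spatial.transform import Rotation as R
def K(c): return np.array([[c["fx"],0,c["cx"]],[0,c["fy"],c["cy"]],[0,0,1.]])
def ray(c,u,v):
    d=np.array([(u-c["cx"])/c["fx"],(v-c["cy"])/c["fy"]]); s=d.copy()
    for _ in range(30): s=d/(1+c["k1"]*(s@s))
    T=np.array(c["T"]); return T[:3,3],T[:3,:3]@np.array([s[0],s[1],1])
def atz(c,u,v,z):
    o,d=ray(c,u,v); return o+d*(z-o[2])/d[2]
def proj(c,P):
    T=np.array(c["T"]); p=(np.atleast_2d(P)-T[:3,3])@T[:3,:3]; s=p[:,:2]/p[:,2:]
    s=s*(1+c["k1"]*(s**2).sum(1))[:,None]
    return s*[c["fx"],c["fy"]]+[c["cx"],c["cy"]]
def save(c,n): cv2.imwrite("pics/"+n,c["image"][:,:,::-1])
E
python3 - <<'E'
from h import *
import pickle
for n in("top","scene"):
    c=read_camera(n); save(c,n+"0.png"); pickle.dump(c,open(n+".pkl","wb")); print(n,c["fx"],c["k1"],np.round(c["T"],3).tolist())
print(read_state())
E
```

```text
top 463.7113544684659 0.018610713998187707 [[0.013, -0.989, 0.15, 0.492], [-1.0, -0.009, 0.025, 0.075], [-0.023, -0.151, -0.988, 1.244], [0.0, 0.0, 0.0, 1.0]]
scene 500.16952794477714 -0.15712261250820145 [[-0.537, -0.406, 0.739, -0.327], [-0.843, 0.233, -0.485, 0.754], [0.025, -0.884, -0.467, 0.719], [0.0, 0.0, 0.0, 1.0]]
{'t': 0.1, 'q': array([-1.41341571e+00,  1.31108761e-01,  1.48916519e+00,  2.07203225e-05,
        1.52301349e+00, -8.53898204e-02]), 'dq': array([ 0.00083803, -0.00203155, -0.00171095, -0.00100308,  0.00131496,
        0.0026691 ]), 'joint_torque': array([ 7.43573364e-04, -5.61344433e+01, -4.93094480e+01,  7.70586147e-02,
        2.90650944e-02, -7.85851989e-05]), 'tool_pos': array([ 0.1442349 , -0.58219463,  0.40378113]), 'orientation': array([-3.11679458e+00, -3.80200377e-01,  6.32831912e-05]), 'force': array([ 0.09305438,  0.36474933, -0.34799855]), 'wrist_torque': array([-0.00052073, -0.01097359,  0.05245354]), 'gripper_force': 0.0, 'opening': 0.0930148268920155}
```

View pics/top0.png

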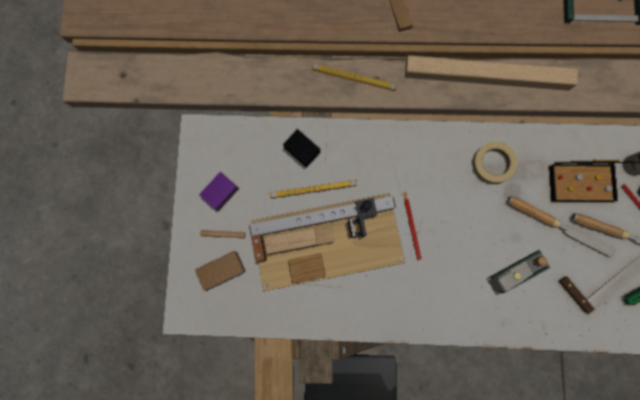

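View pics/scene0.png

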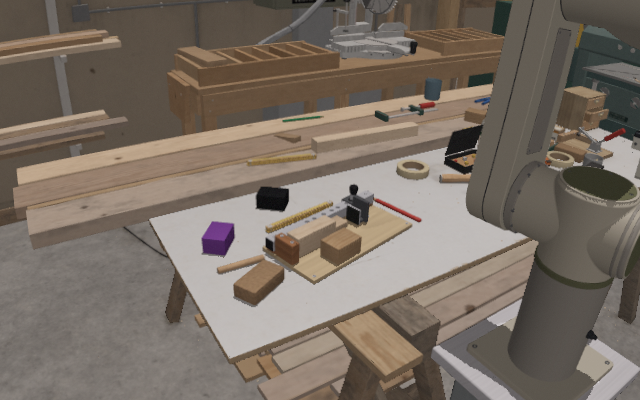

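The top view shows the jig at about (330,240): the tenon piece is in the lane at (295,238), the short offcut waits at (307,268), and the stop with its black knob is at about (365,207). The look-alikes are the purple block (218,191), the black block (301,148) and the cork (220,270). The scene view shows the knob at (353,189). Next, a close crop.

Run:
```python
import pickle
from h import *
a=pickle.load(open("top.pkl","rb"))["image"][180:300,240:430]
b=pickle.load(open("scene.pkl","rb"))["image"][175:285,255:425]
f=lambda i:cv2.resize(i[:,:,::-1],None,fx=4.2,fy=4.2,interpolation=cv2.INTER_CUBIC)
cv2.imwrite("pics/ctop.png",f(a));cv2.imwrite("pics/cscene.png",f(b))
```

```text
(no output)
```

View pics/ctop.png

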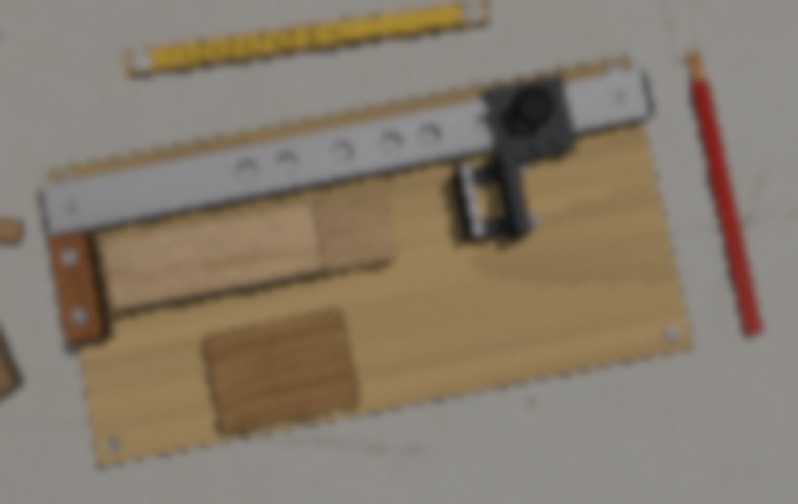

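View pics/cscene.png

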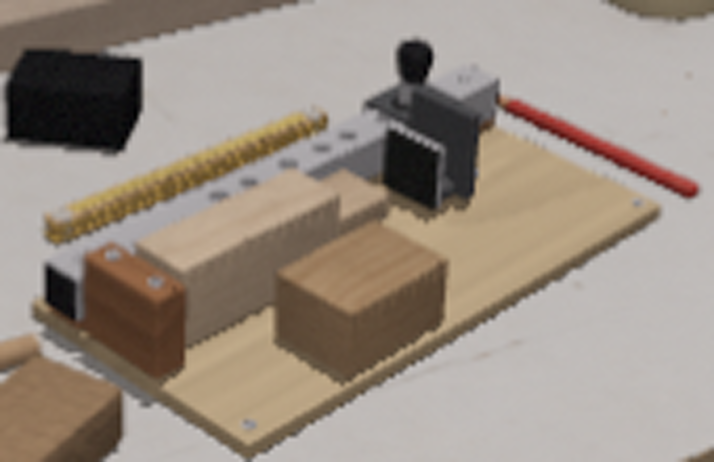

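The crops show the knob at top-crop (532,106) and scene-crop (414,60). The base corners are at top-crop (98,467), (692,348), (630,60) and (52,175). Five holes are visible at crop x of about 430, 392, 344, 288 and 247.

```bash
cat > fit.py <<'E'
import pickle
from h import *
from scipy.optimize import least_squares
ct=pickle.load(open("top.pkl","rb"));cs=pickle.load(open("scene.pkl","rb"))
T=[((98,467),(-145,205,12)),((692,348),(-145,-175,12)),((630,60),(45,-175,12)),((52,175),(45,205,12)),((532,106),(15,-101,95)),((92,231),(-3,180,68)),((50,236),(-3,204,68))]
S=[((250,440),(-145,205,12)),((660,208),(-145,-175,12)),((35,303),(45,205,12)),((414,62),(15,-101,82))]
tp=np.array([a for a,_ in T])/4.2+[240,180]; sp=np.array([a for a,_ in S])/4.2+[255,175]
tj=np.array([b for _,b in T])/1e3; sj=np.array([b for _,b in S])/1e3
def W(p,J):
    return J@R.from_euler("z",p[2]).as_matrix().T+[p[0],p[1],0]
def f(p): return np.r_[(proj(ct,W(p,tj))-tp).ravel(),(proj(cs,W(p,sj))-sp).ravel()]
r=least_squares(f,[.5,.2,0.1],loss="soft_l1")
p=r.x; 
if __name__=="__main__":
    print(p,np.round(f(p).reshape(-1,2),1).tolist())
    print("knob world",W(p,np.array([[15,-101,82]])/1e3), "top-only knob", atz(ct,*tp[4],.095))
    Ri=R.from_euler("z",p[2]).as_matrix()
    for u,v in [(487,118),(430,133),(392,140),(344,151),(288,160),(247,169)]:
        P=atz(ct,u/4.2+240,v/4.2+180,.048); print("hole",np.round(1e3*((P-[p[0],p[1],0])@Ri),1))
    for u,v in [(103,232),(395,190),(395,262)]:
        P=atz(ct,u/4.2+240,v/4.2+180,.067 if u<200 else .048); print("piece",np.round(1e3*((P-[p[0],p[1],0])@Ri),1))
E
python3 fit.py
```

```text
[0.62274121 0.08140925 0.20541262] [[-0.1, 0.3], [0.8, 0.5], [-0.0, -1.0], [-1.4, -1.1], [1.0, -0.2], [-1.9, -0.3], [-1.1, 0.3], [0.6, 1.3], [1.5, -1.0], [-0.5, -0.4], [1.0, -0.4]]
knob world [[ 0.65802695 -0.01440785  0.082     ]] top-only knob [ 0.65739409 -0.01197321  0.095     ]
hole [ 18.9 -74.5  48. ]
hole [ 16.6 -38.1  48. ]
hole [ 16.8 -14.2  48. ]
hole [15.9 16.2 48. ]
hole [17.1 51.3 48. ]
hole [16.6 77.2 48. ]
piece [ -6.5 169.2  67. ]
piece [-13.9  -9.9  48. ]
piece [-57.4  -1.3  48. ]
```

The holes come out on the tube line (x about 15). The tenon piece needs the pin at y of -43 to -33, and there is a hole at about -38. The hole before it is hidden, at about -72. Plan:
1. Grip the knob across jig y and lift it 11 mm.
2. Slide to about -56 and release.
3. Push the jaw home gently.

```bash
cat > go.py <<'E'
import sys
from fit import *
def go(jx,jy,tip):
    s=read_state(); Rc=R.from_rotvec(s["orientation"]); 
    y=p[2]; best=None
    for k in (0,np.pi):
        Rt=R.from_euler("z",y+k)*R.from_rotvec([np.pi,0,0]); d=(Rc.inv()*Rt).as_rotvec()
        if best is None or np.linalg.norm(d)<np.linalg.norm(best): best=d
    P=W(p,np.array([[jx,jy,0]])/1e3)[0]; P[2]=tip/1e3+.186
    print("shift units",np.round(Rc.inv().apply(P-s["tool_pos"])/.2,4),"turn",np.round(best/np.pi,4),"| F",np.round(s["force"],1),"t",s["t"])
    print("now jig tip",np.round(((s["tool_pos"]-[p[0],p[1],.186])@R.from_euler("z",y).as_matrix())*1e3,1),"q",np.round(s["q"],2))
if __name__=="__main__": go(*map(float,sys.argv[1:4]))
E
python3 go.py 15 -100 130
```

```text
shift units [ 3.1762 -2.1424  0.443 ] turn [-0.0005 -0.      0.0119] | F [ 0.1  0.4 -0.3] t 0.1
now jig tip [-603.8 -552.1  217.8] q [-1.41  0.13  1.49  0.    1.52 -0.09]
```

Emit:
arm_command([
  [0.2, -0.13, 0, 0, 0, 0],
  [0.4, -0.27, 0, 0, 0, 0],
  [0.6, -0.4, 0, 0, 0, 0],
  [0.8, -0.54, 0, 0, 0, 0],
  [1.0, -0.67, 0, 0, 0, 0.012],
], fingers=-1)

```text
t: 0.72
tool_pos: [0.3069, -0.4028, 0.4043]
orientation: [-3.125, -0.32, 0.0]
force: [1.3, 0.3, 0.2]
opening: 0.093
gripper_force: 0.0
```

Emit:
arm_command([
  [0.2, -0.13, 0, 0, 0, 0],
  [0.4, -0.27, 0, 0, 0, 0],
  [0.6, -0.4, 0, 0, 0, 0],
  [0.8, -0.54, 0, 0, 0, 0],
  [1.0, -0.67, 0, 0, 0, 0],
])

```text
t: 1.35
tool_pos: [0.4755, -0.2309, 0.4044]
orientation: [-3.125, -0.322, 0.001]
force: [0.7, -0.8, 1.1]
opening: 0.093
gripper_force: 0.0
```

Emit:
arm_command([
  [0.2, -0.13, 0, 0, 0, 0],
  [0.4, -0.27, 0, 0, 0, 0],
  [0.6, -0.4, 0, 0, 0, 0],
  [0.8, -0.54, 0, 0, 0, 0],
  [0.9, -0.6, 0, 0, 0, 0],
])

```text
t: 1.98
tool_pos: [0.6276, -0.0759, 0.4038]
orientation: [-3.124, -0.325, 0.002]
force: [-0.7, 0.1, -0.9]
opening: 0.0931
gripper_force: 0.0
```

```bash
python3 go.py 15 -100 130
```

```text
shift units [ 0.2126 -0.2743  0.4392] turn [-0.0003  0.0003  0.0006] | F [-0.7  0.1 -0.9] t 1.975
now jig tip [ -27.3 -155.   217.8] q [-0.2   0.22  1.39  0.    1.53  1.16]
```

Emit:
arm_command([
  [0.1, -0.13, 0.1, 0, 0, 0],
  [0.213, -0.274, 0.25, 0, 0, 0],
  [0.213, -0.274, 0.4, 0, 0, 0],
  [0.213, -0.274, 0.44, 0, 0, 0],
  [0.213, -0.274, 0.44, 0, 0, 0],
])

```text
t: 2.6
tool_pos: [0.6568, -0.0162, 0.3164]
orientation: [-3.125, -0.321, 0.002]
force: [-0.2, -0.3, 0.2]
opening: 0.093
gripper_force: 0.0
```

```bash
python3 - <<'E'
from fit import *
import pickle
c=read_camera("wrist"); pickle.dump(c,open("w.pkl","wb"));save(c,"w1.png")
print(np.round(proj(c,W(p,np.array([[15,-101,95],[15,-38,48],[-31,-86,78],[-4,-86,78],[-58,-86,78]])/1e3)),1))
E
python3 go.py 15 -100 70
```

```text
[[314.4 223.8]
 [239.6 204.3]
 [295.5 271.1]
 [294.9 239.4]
 [296.2 300.8]]
shift units [ 0.0059 -0.0138  0.3085] turn [ 0.0001 -0.0002 -0.0003] | F [0.9 1.1 1. ] t 2.65
now jig tip [  13.8 -102.7  131.7] q [-0.1   0.33  1.41 -0.    1.39  1.26]
```

View pics/w1.png

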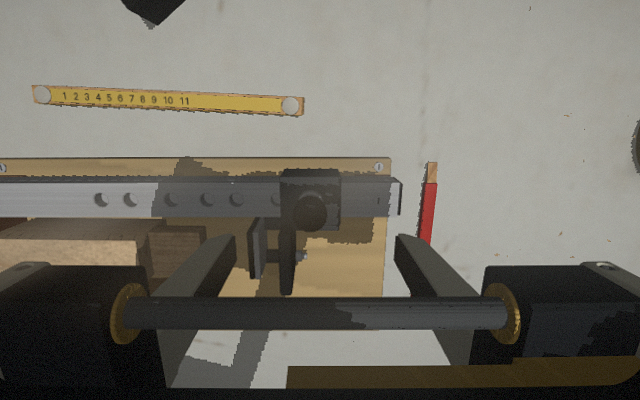

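The wrist view shows the knob top at about (311,209) against a predicted (314,224), and a hole at (236,199). I'll enlarge and refine.

Run:
```python
from fit import *
c=pickle.load(open("w.pkl","rb"))
i=c["image"][140:310,80:420][:,:,::-1]
i=np.clip(i.astype(float)*1.8,0,255).astype(np.uint8)
cv2.imwrite("pics/w1c.png",cv2.resize(i,None,fx=2.35,fy=2.35,interpolation=cv2.INTER_CUBIC))
print(np.round(c["T"],3).tolist(),c["fx"])
```

```text
[[0.203, -0.941, -0.271, 0.732], [-0.979, -0.195, -0.056, 0.0], [-0.0, 0.277, -0.961, 0.296], [0.0, 0.0, 0.0, 1.0]] 308.58964886081674
```

View pics/w1c.png

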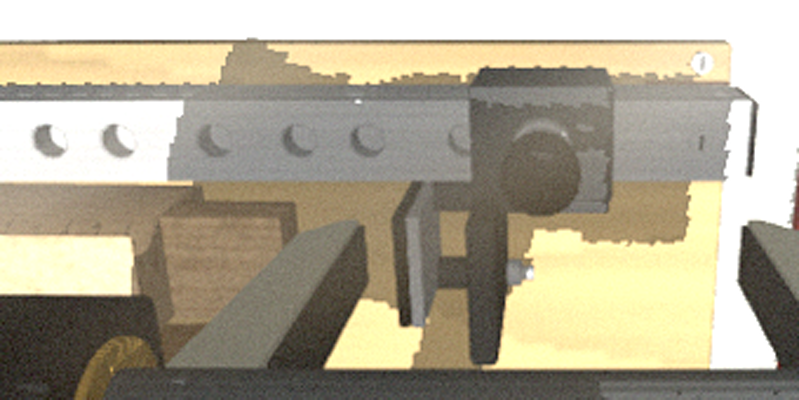

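Run:
```python
from fit import *
c=pickle.load(open("w.pkl","rb")); M=R.from_euler("z",p[2]).as_matrix()
for n,u,v,z in [("knob top",541,172,95),("jaw back top near",505,200,78),("jawfront-end",484,364,78),("h0 left edge",449,138,48),("h",367,139,48),("h",300,139,48),("h",215,139,48),("h",118,139,48),("h",51,139,48),("base corner",729,42,12),("tube back",600,100,48),("tube front",660,181,48),("pad near end",403,326,56),("tenon end far top",296,204,50)]:
    P=atz(c,u/2.35+80,v/2.35+140,z/1e3); print(n,np.round(1e3*((P-[p[0],p[1],0])@M),1))
```

```text
knob top [ 22.8 -98.1  95. ]
jaw back top near [  7.6 -86.2  78. ]
jawfront-end [-52.5 -77.8  78. ]
h0 left edge [ 19.8 -64.7  48. ]
h [ 19.5 -35.5  48. ]
h [ 19.5 -11.5  48. ]
h [19.6 19.  48. ]
h [19.6 54.  48. ]
h [19.6 78.4 48. ]
base corner [  48.7 -170.8   12. ]
tube back [  33.6 -118.1   48. ]
tube front [   3.6 -140.3   48. ]
pad near end [-50.7 -45.7  56. ]
tenon end far top [-4.4 -8.4 50. ]
```

```bash
sed -i 's/^p=r.x; /p=r.x; p[:2]+=R.from_euler("z",p[2]).as_matrix()[:2,:2]@[.0035,.0025]/' fit.py; python3 go.py 15 -101 72
```

```text
shift units [ 0.0234 -0.0213  0.2985] turn [ 0.0001 -0.0002 -0.0003] | F [0.9 1.1 1. ] t 2.65
now jig tip [  10.3 -105.2  131.7] q [-0.1   0.33  1.41 -0.    1.39  1.26]
```

Emit:
arm_command([
  [0.0234, -0.0213, 0.05, 0, 0, 0],
  [0.0234, -0.0213, 0.15, 0, 0, 0],
  [0.0234, -0.0213, 0.25, 0, 0, 0],
  [0.0234, -0.0213, 0.29, 0, 0, 0],
  [0.0234, -0.0213, 0.3, 0, 0, 0],
])

```text
t: 3.28
tool_pos: [0.6603, -0.0108, 0.2553]
orientation: [-3.125, -0.321, 0.003]
force: [0.1, 0.4, -0.9]
opening: 0.0928
gripper_force: 0.0
```

Emit:
arm_command([
  [0, 0, 0, 0, 0, 0],
  [0, 0, 0, 0, 0, 0],
  [0, 0, 0, 0, 0, 0],
  [0, 0, 0, 0, 0, 0],
  [0, 0, 0, 0, 0, 0],
], fingers=1, force=35)

```text
t: 3.9
tool_pos: [0.6608, -0.0107, 0.2569]
orientation: [3.125, 0.322, 0.0]
force: [0.9, 0.3, -0.5]
opening: 0.0476
gripper_force: 0.0
```

```bash
python3 go.py 15 -101 72; python3 -c "
from h import *
print(read_state()['opening'],read_state()['gripper_force'])"
```

```text
shift units [ 0.0002  0.0026 -0.0056] turn [ 0.     -0.0001 -0.0001] | F [ 0.9  0.3 -0.5] t 3.9
now jig tip [  15.  -100.5   70.9] q [-0.09  0.4   1.45 -0.    1.29  1.27]
0.04761459350677515 0.0
```

Still closing.

Emit:
arm_command([
  [0, 0, 0, 0, 0, 0],
  [0, 0, 0, 0, 0, 0],
  [0, 0, 0, 0, 0, 0],
  [0, 0, 0, 0, 0, 0],
  [0, 0, 0, 0, 0, 0],
])

```text
t: 4.53
tool_pos: [0.6608, -0.0108, 0.2567]
orientation: [3.125, 0.322, 0.0]
force: [-0.2, -0.4, -0.7]
opening: 0.0237
gripper_force: 35.0
```

Gripped at 23.7 mm. Lifting 11 mm.

Emit:
arm_command([
  [0, 0, -0.01, 0, 0, 0],
  [0, 0, -0.025, 0, 0, 0],
  [0, 0, -0.04, 0, 0, 0],
  [0, 0, -0.055, 0, 0, 0],
  [0, 0, -0.055, 0, 0, 0],
])

```text
t: 5.15
tool_pos: [0.6606, -0.0108, 0.2677]
orientation: [-3.125, -0.322, 0.001]
force: [4.0, -1.6, -9.9]
opening: 0.0233
gripper_force: 35.0
```

Emit:
arm_command([
  [0, -0.025, 0, 0, 0, 0],
  [0, -0.075, 0, 0, 0, 0],
  [0, -0.125, 0, 0, 0, 0],
  [0, -0.175, 0, 0, 0, 0],
  [0, -0.2, 0, 0, 0, 0],
])

```text
t: 5.78
tool_pos: [0.6523, 0.0294, 0.2676]
orientation: [-3.125, -0.323, 0.001]
force: [3.0, -1.3, -8.0]
opening: 0.0236
gripper_force: 35.0
```

```bash
python3 go.py 15 -55 83; python3 -c "
from fit import *
c=read_camera('wrist');pickle.dump(c,open('w2.pkl','wb'))
i=c['image'][140:310,80:420][:,:,::-1]
i=np.clip(i.astype(float)*1.8,0,255).astype(np.uint8)
cv2.imwrite('pics/w2c.png',cv2.resize(i,None,fx=2.35,fy=2.35,interpolation=cv2.INTER_CUBIC))"
```

```text
shift units [ 0.0007 -0.0221 -0.0068] turn [-0.0001  0.0001  0.0002] | F [ 3.  -1.3 -8. ] t 5.775
now jig tip [ 14.9 -59.4  81.6] q [-0.03  0.37  1.47  0.    1.31  1.33]
```

View pics/w2c.png

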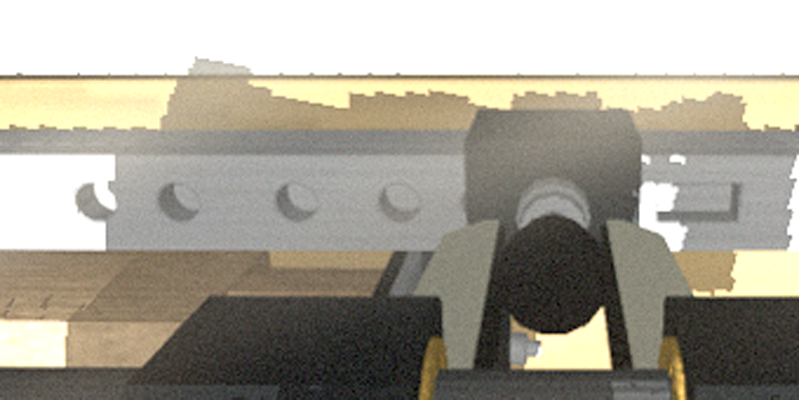

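The stop has slid: the parking slot is clear on the right, edge at (740,200), and the target hole is just peeping out at (466,200). I'll go 4 mm further, then let the pin down onto the tube.

Emit:
arm_command([
  [0, -0.01, 0, 0, 0, 0],
  [0, -0.02, 0, 0, 0, 0],
  [0, -0.02, 0.01, 0, 0, 0],
  [0, -0.02, 0.02, 0, 0, 0],
  [0, -0.02, 0.025, 0, 0, 0],
])

```text
t: 6.45
tool_pos: [0.652, 0.0322, 0.2644]
orientation: [3.125, 0.321, 0.001]
force: [-6.1, -1.9, 8.8]
opening: 0.0235
gripper_force: 35.0
```

```bash
python3 go.py 15 -55 83
```

```text
shift units [-0.0005 -0.0084 -0.0228] turn [ 0.0001 -0.0002 -0.0001] | F [-6.1 -1.9  8.8] t 6.45
now jig tip [ 15.1 -56.7  78.4] q [-0.03  0.37  1.47 -0.    1.3   1.34]
```

The pin is resting on the tube, with the force sign reversed. Release now.

Emit:
arm_command([
  [0, 0, -0.004, 0, 0, 0],
  [0, 0, -0.004, 0, 0, 0],
  [0, 0, -0.004, 0, 0, 0],
  [0, 0, -0.004, 0, 0, 0],
  [0, 0, -0.004, 0, 0, 0],
], fingers=-0.3)

```text
t: 7.08
tool_pos: [0.6518, 0.0324, 0.2635]
orientation: [-3.125, -0.322, 0.0]
force: [-0.1, 0.1, -0.3]
opening: 0.0603
gripper_force: 0.0
```

Emit:
arm_command([
  [0, 0, -0.05, 0, 0, 0],
  [0, 0, -0.15, 0, 0, 0],
  [0, 0, -0.25, 0, 0, 0],
  [0, 0, -0.3, 0, 0, 0],
  [0, 0, -0.3, 0, 0, 0],
])

```text
t: 7.7
tool_pos: [0.6523, 0.0323, 0.3254]
orientation: [3.125, 0.322, 0.005]
force: [0.0, 0.5, 0.3]
opening: 0.0605
gripper_force: 0.0
```

Emit:
arm_command([
  [-0.05, 0.01, 0, 0, 0, 0],
  [-0.12, 0.03, 0, 0, 0, 0],
  [-0.19, 0.05, 0, 0, 0, 0],
  [-0.23, 0.06, 0, 0, 0, 0],
  [-0.23, 0.06, 0, 0, 0, 0],
], fingers=1, force=20)

```text
t: 8.32
tool_pos: [0.6086, 0.011, 0.3231]
orientation: [-3.125, -0.321, 0.001]
force: [-0.5, -0.1, -0.4]
opening: 0.0148
gripper_force: 0.0
```

```bash
python3 go.py -31 -68 48; python3 -c "
from fit import *
c=read_camera('wrist');pickle.dump(c,open('w3.pkl','wb'))
i=c['image'][100:350,140:500][:,:,::-1]
i=np.clip(i.astype(float)*1.8,0,255).astype(np.uint8)
cv2.imwrite('pics/w3c.png',cv2.resize(i,None,fx=2.2,fy=2.2,interpolation=cv2.INTER_CUBIC))"
```

```text
shift units [ 0.004  -0.0027  0.4453] turn [-0.0001  0.0003 -0.0003] | F [-0.5 -0.1 -0.4] t 8.325
now jig tip [-31.7 -68.6 137.1] q [-0.07  0.2   1.56  0.    1.38  1.3 ]
```

View pics/w3c.png

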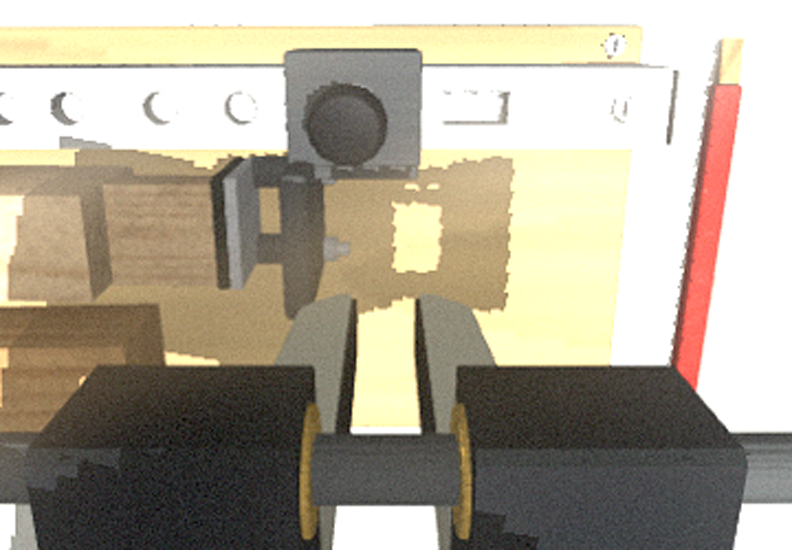

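The pin is riding on the tube, the pad is just at the tenon end (crop 215,225), and the jaw at (303,250) is clear of the fingers behind it. Next I finish closing and descend behind the jaw.

Emit:
arm_command([
  [0, 0.01, 0.05, 0, 0, 0],
  [0, 0.01, 0.15, 0, 0, 0],
  [0, 0.01, 0.26, 0, 0, 0],
  [0, 0.01, 0.36, 0, 0, 0],
  [0, 0.01, 0.445, 0, 0, 0],
])

```text
t: 9.0
tool_pos: [0.6092, 0.0093, 0.2323]
orientation: [-3.125, -0.322, 0.003]
force: [0.5, -0.2, -0.2]
opening: 0.0007
gripper_force: 0.0
```

Emit:
arm_command([
  [0, -0.01, 0, 0, 0, 0],
  [0, -0.02, 0, 0, 0, 0],
  [0, -0.03, 0, 0, 0, 0],
  [0, -0.03, 0, 0, 0, 0],
  [0, -0.03, 0, 0, 0, 0],
])

```text
t: 9.62
tool_pos: [0.6085, 0.0152, 0.235]
orientation: [3.125, 0.322, 0.001]
force: [-0.8, -0.4, -0.3]
opening: 0.0006
gripper_force: 0.0
```

```bash
python3 go.py -31 -60 48
```

```text
shift units [-0.0004 -0.0222  0.0051] turn [ 0.0001 -0.0002 -0.0001] | F [-0.8 -0.4 -0.3] t 9.625
now jig tip [-30.9 -64.4  49. ] q [-0.06  0.29  1.62 -0.    1.23  1.31]
```

Emit:
arm_command([
  [0, -0.005, 0, 0, 0, 0],
  [0, -0.01, 0, 0, 0, 0],
  [0, -0.015, 0, 0, 0, 0],
  [0, -0.02, 0, 0, 0, 0],
  [0, -0.02, 0, 0, 0, 0],
])

```text
t: 10.25
tool_pos: [0.6076, 0.0192, 0.2345]
orientation: [-3.125, -0.322, -0.0]
force: [1.0, 0.3, -0.1]
opening: 0.0009
gripper_force: 0.0
```

Emit:
arm_command([
  [0, -0.003, 0, 0, 0, 0],
  [0, -0.006, 0, 0, 0, 0],
  [0, -0.01, 0, 0, 0, 0],
  [0, -0.01, 0, 0, 0, 0],
  [0, -0.01, 0, 0, 0, 0],
])

```text
t: 10.88
tool_pos: [0.6072, 0.021, 0.2345]
orientation: [-3.125, -0.322, 0.0]
force: [-0.7, -0.3, 0.3]
opening: 0.0004
gripper_force: 0.0
```

Emit:
arm_command([
  [0, -0.003, 0, 0, 0, 0],
  [0, -0.006, 0, 0, 0, 0],
  [0, -0.01, 0, 0, 0, 0],
  [0, -0.01, 0, 0, 0, 0],
  [0, -0.01, 0, 0, 0, 0],
])

```text
t: 11.5
tool_pos: [0.6069, 0.0223, 0.2346]
orientation: [3.124, 0.321, 0.001]
force: [0.4, -5.5, -1.8]
opening: 0.0005
gripper_force: 2.7
```

Contact at 5.5 N. Pushing on.

Emit:
arm_command([
  [0, -0.004, 0, 0, 0, 0],
  [0, -0.008, 0, 0, 0, 0],
  [0, -0.012, 0, 0, 0, 0],
  [0, -0.016, 0, 0, 0, 0],
  [0, -0.02, 0, 0, 0, 0],
])

```text
t: 12.12
tool_pos: [0.6062, 0.0255, 0.2346]
orientation: [3.123, 0.32, 0.001]
force: [2.6, -9.2, -0.9]
opening: 0.0007
gripper_force: 4.9
```

Emit:
arm_command([
  [0, -0.004, 0, 0, 0, 0],
  [0, -0.008, 0, 0, 0, 0],
  [0, -0.012, 0, 0, 0, 0],
  [0, -0.015, 0, 0, 0, 0],
  [0, -0.015, 0, 0, 0, 0],
])

```text
t: 12.75
tool_pos: [0.6056, 0.0285, 0.2346]
orientation: [3.123, 0.32, 0.001]
force: [1.6, -7.6, -0.9]
opening: 0.0004
gripper_force: 4.2
```

```bash
python3 go.py -31 -60 48; python3 -c "
from fit import *
for n in ('wrist','scene'):
  c=read_camera(n);pickle.dump(c,open(n+'4.pkl','wb'))
c=pickle.load(open('wrist4.pkl','rb'))
i=c['image'][100:350,140:500][:,:,::-1]
i=np.clip(i.astype(float)*1.8,0,255).astype(np.uint8)
cv2.imwrite('pics/w4c.png',cv2.resize(i,None,fx=2.2,fy=2.2,interpolation=cv2.INTER_CUBIC))"
```

```text
shift units [0.0005 0.0462 0.0031] turn [ 0.0008 -0.0001 -0.0003] | F [ 1.6 -7.6 -0.9] t 12.75
now jig tip [-31.1 -50.8  48.6] q [-0.04  0.29  1.63 -0.    1.22  1.33]
```

View pics/w4c.png

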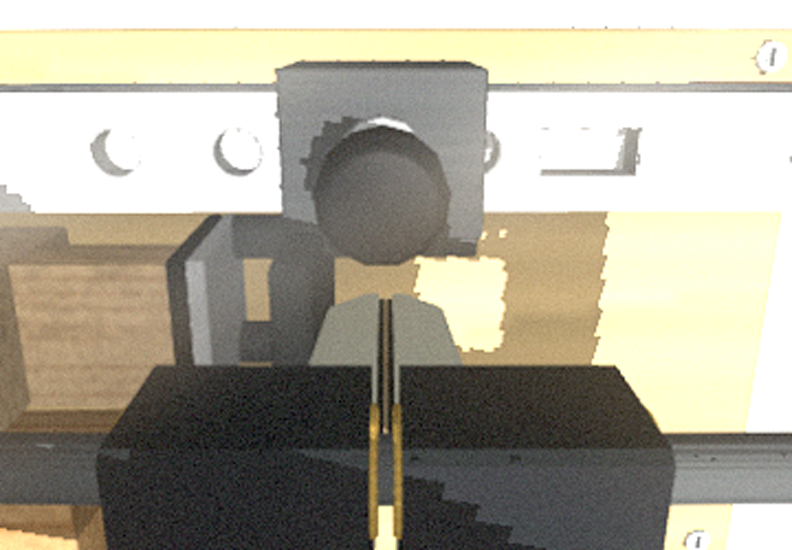

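The wrist view shows the pin axis at crop x of about 382. The target hole, hidden under the sleeve, is at about 335 (4.05 px/mm), so there is about 11.5 mm left. The pad is against the tenon. I'll push 7 mm, then feel in small steps.

Emit:
arm_command([
  [0, -0.004, 0, 0, 0, 0],
  [0, -0.008, 0, 0, 0, 0],
  [0, -0.012, 0, 0, 0, 0],
  [0, -0.016, 0, 0, 0, 0],
  [0, -0.02, 0, 0, 0, 0],
])

```text
t: 13.48
tool_pos: [0.6049, 0.0318, 0.2346]
orientation: [3.122, 0.32, 0.001]
force: [0.5, -12.3, -1.6]
opening: 0.0003
gripper_force: 5.9
```

Emit:
arm_command([
  [0, -0.004, 0, 0, 0, 0],
  [0, -0.008, 0, 0, 0, 0],
  [0, -0.012, 0, 0, 0, 0],
  [0, -0.015, 0, 0, 0, 0],
  [0, -0.015, 0, 0, 0, 0],
])

```text
t: 14.1
tool_pos: [0.6043, 0.0345, 0.2346]
orientation: [3.121, 0.32, 0.001]
force: [3.3, -12.8, -1.1]
opening: 0.0005
gripper_force: 6.6
```

```bash
cat > look.py <<'E'
from fit import *
import sys
s=read_state(); M=R.from_euler("z",p[2]).as_matrix()
print("tip jig",np.round(((s["tool_pos"]-[p[0],p[1],.186])@M)*1e3,2),"F jig",np.round(s["force"]@M,2),"t",round(s["t"],2))
if len(sys.argv)>1:
    c=read_camera("scene"); pickle.dump(c,open(sys.argv[1]+".pkl","wb"))
    # knob top row: predicted pixel of knob centre for home / riding, pin y = tip y + .5
    y=float(sys.argv[2])
    q=proj(c,W(p,np.array([[15,y,82],[15,y,90]])/1e3)); print("pred home/riding px",np.round(q,1).tolist())
    g=c["image"].sum(2).astype(int); u,v=q.mean(0).round().astype(int)
    m=(g[v-20:v+20,u-12:u+13]<90); n,l,st,ce=cv2.connectedComponentsWithStats(m.astype(np.uint8))
    for k in range(1,n):
        if st[k,4]>15: print("dark",st[k]+[u-12,v-20,0,0,0],np.round(ce[k]+[u-12,v-20],2))
E
python3 look.py s5 -42.5
```

```text
tip jig [-31.13 -44.65  48.62] F jig [  0.59 -13.16  -1.09] t 14.1
pred home/riding px [[338.6, 195.7], [338.7, 193.1]]
dark [327 174  25  13 192] [338.35 179.8 ]
```

Emit:
arm_command([
  [0, -0.005, 0, 0, 0, 0],
  [0, -0.01, 0, 0, 0, 0],
  [0, -0.01, 0, 0, 0, 0],
  [0, -0.01, 0, 0, 0, 0],
  [0, -0.01, 0, 0, 0, 0],
])

```text
t: 14.78
tool_pos: [0.6039, 0.0364, 0.2346]
orientation: [3.121, 0.319, 0.001]
force: [2.6, -13.2, -1.7]
opening: 0.0006
gripper_force: 6.9
```

```bash
python3 look.py
```

```text
tip jig [-31.11 -42.77  48.64] F jig [ -0.19 -13.46  -1.7 ] t 14.78
```

Emit:
arm_command([
  [0, -0.003, 0, 0, 0, 0],
  [0, -0.005, 0, 0, 0, 0],
  [0, -0.005, 0, 0, 0, 0],
  [0, -0.005, 0, 0, 0, 0],
  [0, -0.005, 0, 0, 0, 0],
])

```text
t: 15.4
tool_pos: [0.6038, 0.0371, 0.2346]
orientation: [3.121, 0.319, 0.001]
force: [3.6, -14.6, -2.6]
opening: 0.0009
gripper_force: 7.5
```

```bash
python3 look.py
```

```text
tip jig [-31.13 -42.    48.62] F jig [  0.53 -15.06  -2.64] t 15.4
```

```bash
cat >> look.py <<'E'
a=pickle.load(open("wrist4.pkl","rb"))["image"][145:230,275:350].astype(int).mean(2)
c=read_camera("wrist"); pickle.dump(c,open("wlast.pkl","wb")); b=c["image"][145:230,275:350].astype(int).mean(2)
print("knob diff",np.abs(a-b).mean().round(2), "dark col rows", np.where(b[:,38]<28)[0][[0,-1]]+145)
E
python3 look.py
```

```text
tip jig [-31.13 -42.    48.62] F jig [  0.53 -15.06  -2.64] t 15.4Traceback (most recent call last):
  File "look.py", line 16, in <module>
    print("knob diff",np.abs(a-b).mean().round(2), "dark col rows", np.where(b[:,38]<28)[0][[0,-1]]+145)
                                                                    ~~~~~~~~~~~~~~~~~~~~~~~^^^^^^^^
IndexError: index 0 is out of bounds for axis 0 with size 0
```

Emit:
arm_command([
  [0, -0.003, 0, 0, 0, 0],
  [0, -0.005, 0, 0, 0, 0],
  [0, -0.005, 0, 0, 0, 0],
  [0, -0.005, 0, 0, 0, 0],
  [0, -0.005, 0, 0, 0, 0],
])

```text
t: 16.08
tool_pos: [0.6034, 0.039, 0.2346]
orientation: [3.122, 0.32, 0.001]
force: [2.0, -10.2, -1.9]
opening: 0.0009
gripper_force: 5.1
```

```bash
python3 look.py
```

```text
tip jig [-31.08 -40.09  48.64] F jig [ -0.12 -10.4   -1.85] t 16.07
knob diff 5.36 dark col rows [155 155]
```

```bash
python3 -c "
from fit import *
for n in('wrist4','wlast'):
  c=pickle.load(open(n+'.pkl','rb')); print(n,c['image'][150:232:2,311:317].mean((1,2)).round().astype(int).tolist()); print(c['image'][186,270:356:2].mean(1).round().astype(int).tolist())
c=pickle.load(open('wlast.pkl','rb'))
M=R.from_euler('z',p[2]).as_matrix()
for y in(-40.5,-39,-38): print(proj(c,W(p,np.array([[15-3.5,y-2.5,z] for z in(95,103)])/1e3)).round(1).tolist())
"
```

```text
wrist4 [80, 74, 137, 117, 34, 37, 43, 42, 45, 50, 63, 63, 62, 63, 61, 62, 61, 63, 61, 60, 62, 60, 60, 60, 60, 60, 58, 59, 58, 57, 55, 56, 54, 53, 50, 59, 86, 86, 89, 88, 89]
[78, 77, 74, 80, 69, 60, 49, 43, 40, 49, 53, 52, 52, 53, 52, 58, 54, 52, 55, 53, 61, 58, 63, 67, 63, 66, 65, 66, 66, 65, 70, 68, 68, 71, 68, 63, 68, 76, 86, 87, 88, 88, 90]
wlast [78, 70, 116, 37, 39, 42, 41, 44, 60, 63, 62, 60, 59, 58, 61, 59, 60, 58, 57, 60, 60, 58, 61, 58, 58, 59, 59, 57, 56, 56, 55, 53, 54, 60, 86, 85, 85, 86, 86, 86, 86]
[79, 74, 80, 76, 76, 75, 65, 55, 49, 49, 53, 53, 48, 48, 55, 57, 53, 51, 53, 56, 57, 60, 57, 59, 67, 67, 57, 64, 66, 63, 69, 61, 65, 67, 65, 63, 69, 88, 79, 83, 87, 84, 86]
[[323.7, 199.7], [324.4, 205.5]]
[[320.0, 199.7], [320.4, 205.5]]
[[317.5, 199.7], [317.8, 205.5]]
```

The force has fallen and the knob is about half down, as if the pin's bevel were on the hole's edge. I'll nudge 0.4 mm and check.

Emit:
arm_command([
  [0, -0.001, 0, 0, 0, 0],
  [0, -0.002, 0, 0, 0, 0],
  [0, -0.002, 0, 0, 0, 0],
  [0, -0.002, 0, 0, 0, 0],
  [0, -0.002, 0, 0, 0, 0],
])

```text
t: 16.75
tool_pos: [0.6034, 0.0392, 0.2346]
orientation: [3.122, 0.32, 0.001]
force: [2.0, -11.4, -2.0]
opening: 0.0003
gripper_force: 5.7
```

```bash
sed -i '$d' look.py; echo 'print(c["image"][150:232:2,311:317].mean((1,2)).round().astype(int).tolist())' >> look.py; python3 look.py
```

```text
tip jig [-31.08 -39.9   48.63] F jig [ -0.39 -11.61  -1.96] t 16.75
[80, 71, 117, 36, 41, 39, 44, 46, 61, 62, 61, 60, 61, 59, 60, 60, 60, 60, 59, 57, 59, 60, 58, 60, 57, 59, 58, 57, 57, 56, 56, 53, 54, 59, 86, 87, 87, 87, 85, 88, 87]
```

```bash
python3 -c "
from fit import *
s=read_state();M=R.from_euler('z',p[2]).as_matrix()
for n,y in(('wrist4',-50),('wlast',-39.5)):
  c=pickle.load(open(n+'.pkl','rb'));T=np.array(c['T']);print(n,'cam jig',(((T[:3,3]-[p[0],p[1],0])@M)*1e3).round(1))
  for dx in(-12.5,12.5):
    print(dx,[(z,proj(c,W(p,np.array([[15+dx,y,z]])/1e3))[0,1].round(1)) for z in(95,97,99,101,103)])
a=[pickle.load(open(n+'.pkl','rb'))['image'][100:350,200:440][:,:,::-1] for n in('wrist4','wlast')]
i=np.clip(np.hstack(a).astype(float)*1.8,0,255).astype(np.uint8)
cv2.imwrite('pics/cmp.png',cv2.resize(i,None,fx=1.66,fy=1.66,interpolation=cv2.INTER_CUBIC))
"
```

```text
wrist4 cam jig [ 45.5 -49.8 214.3]
-12.5 [(95, np.float64(220.8)), (97, np.float64(222.5)), (99, np.float64(224.2)), (101, np.float64(226.0)), (103, np.float64(227.9))]
12.5 [(95, np.float64(160.0)), (97, np.float64(160.8)), (99, np.float64(161.6)), (101, np.float64(162.5)), (103, np.float64(163.3))]
wlast cam jig [ 45.5 -39.  214.3]
-12.5 [(95, np.float64(220.8)), (97, np.float64(222.5)), (99, np.float64(224.2)), (101, np.float64(226.0)), (103, np.float64(227.9))]
12.5 [(95, np.float64(160.0)), (97, np.float64(160.8)), (99, np.float64(161.6)), (101, np.float64(162.5)), (103, np.float64(163.3))]
```

View pics/cmp.png

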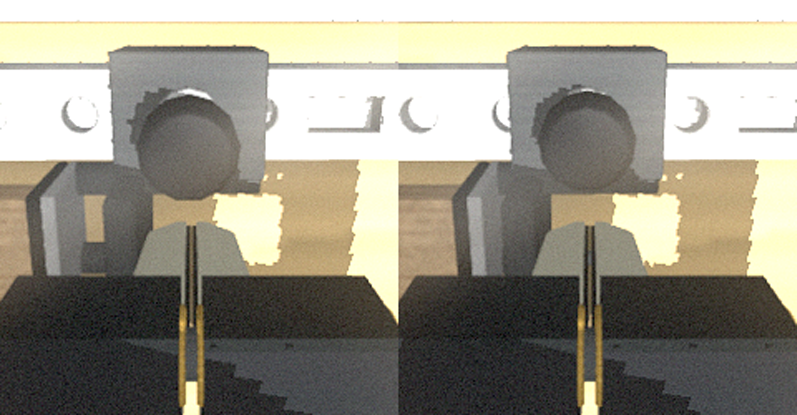

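```bash
python3 -c "
from fit import *
for n,u,a,b in(('w',310,196,240),('w3',297,135,185),('wrist4',313,150,230),('wlast',313,150,230)):
  c=pickle.load(open(n+'.pkl','rb')); T=np.array(c['T']);M=R.from_euler('z',p[2]).as_matrix()
  print(n,(((T[:3,3]-[p[0],p[1],0])@M)*1e3).round(1),list(zip(range(a,b),c['image'][a:b,u-2:u+3].mean((1,2)).round().astype(int).tolist()))[ -30:])
  # knob width: row through the middle
  r={'w':213,'w3':155,'wrist4':195,'wlast':192}[n]
  print('   row',c['image'][r-1:r+2,u-42:u+43].mean((0,2)).round().astype(int).tolist())
"
```

```text
w [  86.5 -104.   295.9] [(210, 55), (211, 54), (212, 56), (213, 55), (214, 54), (215, 53), (216, 52), (217, 52), (218, 49), (219, 50), (220, 51), (221, 48), (222, 49), (223, 47), (224, 48), (225, 45), (226, 46), (227, 46), (228, 43), (229, 43), (230, 40), (231, 49), (232, 70), (233, 78), (234, 78), (235, 76), (236, 76), (237, 97), (238, 137), (239, 140)]
   row [81, 82, 81, 82, 80, 82, 80, 80, 82, 79, 81, 84, 72, 59, 56, 54, 58, 57, 57, 57, 59, 60, 58, 57, 57, 54, 52, 53, 55, 54, 54, 54, 52, 54, 54, 53, 53, 55, 54, 54, 54, 57, 57, 54, 53, 54, 56, 54, 55, 53, 54, 54, 53, 54, 54, 51, 52, 51, 51, 68, 75, 71, 73, 73, 71, 72, 72, 72, 72, 67, 55, 55, 67, 81, 85, 86, 85, 85, 87, 85, 85, 88, 85, 87, 85]
w3 [ 44.8 -67.5 302.6] [(155, 51), (156, 50), (157, 52), (158, 52), (159, 46), (160, 49), (161, 50), (162, 44), (163, 45), (164, 47), (165, 48), (166, 45), (167, 46), (168, 44), (169, 48), (170, 46), (171, 45), (172, 45), (173, 42), (174, 40), (175, 56), (176, 75), (177, 54), (178, 49), (179, 49), (180, 52), (181, 66), (182, 87), (183, 85), (184, 85)]
   row [157, 167, 168, 166, 168, 167, 16
[... 1042 characters left out ...]
t [ 45.5 -39.  214.3] [(200, 59), (201, 58), (202, 58), (203, 58), (204, 56), (205, 56), (206, 58), (207, 56), (208, 56), (209, 56), (210, 55), (211, 55), (212, 53), (213, 49), (214, 54), (215, 54), (216, 59), (217, 74), (218, 86), (219, 85), (220, 87), (221, 84), (222, 87), (223, 85), (224, 87), (225, 86), (226, 85), (227, 85), (228, 88), (229, 85)]
   row [78, 78, 79, 79, 79, 78, 77, 81, 80, 78, 79, 79, 80, 78, 66, 50, 47, 52, 52, 52, 53, 54, 55, 51, 55, 55, 54, 56, 57, 55, 54, 56, 57, 55, 56, 55, 58, 56, 58, 59, 59, 59, 58, 62, 60, 60, 61, 61, 61, 59, 62, 61, 57, 63, 63, 61, 62, 65, 62, 61, 63, 64, 64, 62, 63, 63, 65, 62, 64, 61, 65, 81, 86, 84, 85, 87, 85, 87, 88, 86, 89, 88, 86, 87, 87]
```

```bash
python3 -c "
from fit import *
D=[('w',-101,231.4,12,59.0),('w3',-57,175.2,22,61),('wrist4',-50,220.4,12,73),('wlast',-39.5,216.9,14.3,70.7)]
C=[pickle.load(open(d[0]+'.pkl','rb')) for d in D]
row=lambda c,x,y,z:proj(c,np.atleast_2d(W(p,np.array([[x,y,z]])/1e3)))[0,1]
def f(v,h3=8):
  H=[0,8,8,v[2]]
  return [row(c,v[0],d[1],v[1]+h)-d[2] for c,d,h in zip(C,D,H)]
r=least_squares(f,[2,90,3]);print(r.x,np.round(r.fun,2))
for h in(0,2,4,6): 
  g=least_squares(lambda v:f([v[0],v[1],h]),[2,90]);print(h,g.x.round(1),np.round(g.fun,2))
w=lambda c,y,z:np.ptp(proj(c,W(p,np.array([[15,y-12.5,z],[15,y+12.5,z]])/1e3))[:,0])
for d,c in zip(D,C): print(d[0],'meas w',d[4]-d[3],[(z,round(w(c,d[1],z),1)) for z in(82,86,90,94,98)])
"
```

```text
[ 3.09437714 88.11635436  3.70652228] [ 0.03  0.01 -0.02 -0.  ]
0 [ 2.8 88.6] [ 0.64  0.56  1.04 -1.84]
2 [ 3.  88.5] [ 0.33  0.22  0.49 -0.85]
4 [ 3.1 88. ] [-0.03 -0.02 -0.11  0.14]
6 [ 3.  86.9] [-0.44 -0.18 -0.75  1.12]
w meas w 47.0 [(82, np.float64(34.2)), (86, np.float64(34.8)), (90, np.float64(35.4)), (94, np.float64(36.1)), (98, np.float64(36.7))]
w3 meas w 39 [(82, np.float64(35.0)), (86, np.float64(35.6)), (90, np.float64(36.3)), (94, np.float64(36.9)), (98, np.float64(37.6))]
wrist4 meas w 61 [(82, np.float64(56.9)), (86, np.float64(58.6)), (90, np.float64(60.3)), (94, np.float64(62.2)), (98, np.float64(64.2))]
wlast meas w 56.400000000000006 [(82, np.float64(56.9)), (86, np.float64(58.5)), (90, np.float64(60.3)), (94, np.float64(62.2)), (98, np.float64(64.2))]
```

Mixed evidence, but the edge fit says the plunger is at about 3.7 mm, so the bevel is on the rim and the pin is not yet home. I'll keep nudging in 0.6 mm steps.

Emit:
arm_command([
  [0, -0.001, 0, 0, 0, 0],
  [0, -0.002, 0, 0, 0, 0],
  [0, -0.003, 0, 0, 0, 0],
  [0, -0.003, 0, 0, 0, 0],
  [0, -0.003, 0, 0, 0, 0],
])

```text
t: 17.42
tool_pos: [0.6033, 0.0396, 0.2346]
orientation: [3.122, 0.32, 0.001]
force: [1.8, -12.7, -1.1]
opening: 0.0003
gripper_force: 6.2
```

```bash
cat >> look.py <<'E'
im=c["image"].mean(2); print("bottom",im[212:224,311:316].mean(1).round().astype(int).tolist(),"row",im[191:194,280:292].mean(0).round().astype(int).tolist(),im[191:194,336:350].mean(0).round().astype(int).tolist())
E
python3 look.py
```

```text
tip jig [-31.1  -39.49  48.63] F jig [ -0.87 -12.84  -1.11] t 17.43
[78, 69, 117, 36, 39, 43, 42, 48, 60, 60, 62, 61, 61, 60, 60, 59, 60, 58, 59, 60, 61, 59, 61, 59, 60, 59, 59, 58, 55, 57, 56, 54, 52, 59, 86, 84, 85, 87, 86, 87, 89]
bottom [55, 52, 52, 57, 59, 77, 87, 85, 84, 85, 84, 84] row [81, 77, 78, 79, 80, 65, 51, 48, 51, 53, 50, 52] [65, 64, 63, 59, 59, 64, 78, 87, 86, 86, 85, 87, 86, 86]
```

The knob height no longer changes while the stop still creeps, which points to home. I'll back off gently and compare the knob with the first (home) picture from the same relative viewpoint.

Emit:
arm_command([
  [0, 0.01, 0, 0, 0, 0],
  [0, 0.025, 0, 0, 0, 0],
  [0, 0.05, 0, 0, 0, 0],
  [0, 0.05, 0, 0, 0, 0],
  [0, 0.05, 0, 0, 0, 0],
])

```text
t: 18.1
tool_pos: [0.6049, 0.0319, 0.2345]
orientation: [-3.125, -0.322, 0.0]
force: [0.3, 0.0, -0.6]
opening: 0.0004
gripper_force: 0.0
```

Emit:
arm_command([
  [0, 0, -0.1, 0, 0, 0],
  [0, 0, -0.2, 0, 0, 0],
  [0, 0, -0.3, 0, 0, 0],
  [0, 0, -0.4, 0, 0, 0],
  [0, 0, -0.4, 0, 0, 0],
], fingers=-1)

```text
t: 18.73
tool_pos: [0.6058, 0.0318, 0.3177]
orientation: [3.124, 0.322, 0.008]
force: [0.3, -0.0, -0.3]
opening: 0.0457
gripper_force: 0.0
```

```bash
python3 go.py 10.3 -43.7 131.7
```

```text
shift units [ 0.2023 -0.0197  0.001 ] turn [ 0.0004 -0.0015 -0.0001] | F [ 0.3 -0.  -0.3] t 18.725
now jig tip [-30.2 -47.6 131.7] q [-0.03  0.2   1.57 -0.    1.37  1.33]
```

Emit:
arm_command([
  [0.06, -0.005, 0, 0, 0, 0],
  [0.13, -0.01, 0, 0, 0, 0],
  [0.2, -0.02, 0.005, 0, 0, 0],
  [0.202, -0.02, 0.005, 0, 0, 0],
  [0.202, -0.02, 0.005, 0, 0, 0],
])

```text
t: 19.35
tool_pos: [0.6434, 0.044, 0.3124]
orientation: [-3.125, -0.322, 0.003]
force: [0.8, -0.3, 0.5]
opening: 0.0923
gripper_force: 0.0
```

```bash
cat > chk.py <<'E'
from fit import *
M=R.from_euler('z',p[2]).as_matrix()
c=read_camera('wrist');pickle.dump(c,open('w6.pkl','wb'));c1=pickle.load(open('w.pkl','rb'))
print((((np.array(c['T'])[:3,3]-[p[0],p[1],0])@M)*1e3).round(1))
for n,d in(('w1',c1),('now',c)):
  im=d['image'].mean(2)
  # sleeve right/left edges & knob rows
  print(n,'row166-170',[int(x) for x in im[180:184,255:370].mean(0)])
  for u in(306,310,314): print('  col',u,[int(x) for x in im[176:242,u-1:u+2].mean(1)])
# hole columns along tube line
print('tube',[int(x) for x in c['image'].mean(2)[197:200,100:420:2].mean(0)])
big=lambda d:cv2.resize(np.clip(d['image'][140:310,190:420][:,:,::-1].astype(float)*1.8,0,255).astype(np.uint8),None,fx=1.7,fy=1.7)
a=c1['image'][185:236,290:335].astype(np.uint8);best=None
a=cv2.cvtColor(a,cv2.COLOR_RGB2GRAY);b=cv2.cvtColor(c['image'].astype(np.uint8),cv2.COLOR_RGB2GRAY)
r=cv2.matchTemplate(b,a,cv2.TM_CCOEFF_NORMED);print('template w1 knob->',cv2.minMaxLoc(r)[1::2],'orig (290,185)')
E
python3 chk.py
```

```text
[ 85.7 -42.3 291.9]
w1 row166-170 [72, 73, 72, 71, 70, 71, 72, 70, 72, 73, 73, 72, 71, 72, 72, 74, 72, 74, 73, 71, 74, 73, 72, 75, 65, 59, 59, 59, 63, 64, 64, 65, 70, 69, 70, 72, 69, 70, 72, 72, 73, 72, 73, 73, 73, 74, 76, 74, 75, 74, 74, 76, 76, 74, 77, 76, 76, 77, 78, 75, 76, 77, 78, 79, 79, 80, 79, 80, 80, 79, 81, 81, 82, 83, 82, 79, 83, 82, 84, 84, 83, 85, 83, 79, 73, 72, 81, 89, 87, 89, 88, 87, 88, 89, 89, 89, 90, 90, 91, 91, 89, 90, 89, 91, 91, 90, 91, 92, 91, 90, 91, 92, 92, 91, 91]
  col 306 [56, 71, 76, 73, 74, 77, 75, 75, 67, 59, 58, 59, 60, 61, 65, 71, 76, 82, 79, 72, 62, 56, 55, 55, 54, 57, 56, 55, 59, 63, 56, 54, 54, 55, 55, 53, 53, 55, 53, 51, 51, 52, 51, 51, 51, 49, 48, 48, 49, 45, 45, 44, 46, 45, 42, 51, 70, 75, 76, 77, 78, 82, 91, 92, 93, 101]
  col 310 [61, 70, 78, 78, 74, 77, 75, 78, 74, 62, 63, 63, 62, 61, 71, 76, 84, 84, 79, 70, 58, 58, 56, 56, 61, 56, 58, 56, 56, 67, 63, 62, 54, 56, 55, 51, 57, 55, 55, 52, 51, 52, 49, 50, 52, 46, 47, 46, 46, 43, 46, 44, 44, 45, 40, 48, 68, 78, 78, 76, 76, 99, 141, 140, 141, 143]
  col 314 [59, 76, 78, 77, 77, 76, 80, 72, 70, 69,
[... 1588 characters left out ...]
51, 151, 152, 151, 151, 150, 151, 152, 149, 149, 150, 148, 149, 148, 148, 149, 149, 92, 94, 94, 94, 91, 89, 71, 70, 71, 88, 90, 91, 89, 85, 89, 86, 87, 87, 86, 89, 85, 65, 60, 72, 84, 86, 86, 86, 83, 85, 87, 86, 85, 86, 83, 87, 85, 85, 85, 84, 86, 84, 66, 67, 88, 88, 86, 88, 86, 84, 87, 86, 86, 88, 87, 88, 87, 86, 86, 88, 78, 78, 89, 86, 73, 58, 56, 60, 63, 58, 58, 63, 60, 61, 77, 65, 56, 55, 57, 57, 60, 61, 60, 65, 91, 91, 66, 66, 69, 67, 68, 68, 67, 66, 69, 85, 88, 91, 88, 90, 89, 91, 93, 74, 92, 94, 95, 93, 91, 94, 90, 91, 89, 90, 92, 91, 90, 85, 155, 150, 153, 152, 136, 68, 63, 154, 164, 163, 164, 164, 165, 164, 163, 164]
template w1 knob-> (0.9150069355964661, (291, 186)) orig (290,185)
```

```bash
python3 -c "
from fit import *
c1=pickle.load(open('w.pkl','rb'));c=pickle.load(open('w6.pkl','rb'))
pr=lambda c,x,y,z:proj(c,W(p,np.array([[x,y,z]])/1e3))[0].round(1).tolist()
print('w1 knob',pr(c1,3.1,-101,88.1),'sleeve',pr(c1,-6,-101,53),pr(c1,36,-101,53))
print('now knob h0,2,4,8',[pr(c,3.1,-39.5,88.1+h) for h in(0,2,4,8)],'sleeve',pr(c,-6,-39.5,53),pr(c,36,-39.5,53))
h=np.array([pr(c,15,y,48)[0] for y in(-14.2,16.2,-72.8)]);print('holes',h)
"
```

```text
w1 knob [311.0, 231.4] sleeve [311.6, 225.9] [311.4, 176.8]
now knob h0,2,4,8 [[311.1, 232.3], [311.1, 233.3], [311.1, 234.4], [311.0, 236.7]] sleeve [311.7, 226.5] [311.5, 176.6]
holes [280.9 244.  352.1]
```

From the same viewpoint the knob's edge lies where a fully home plunger predicts (232.5 measured; 232.3 for home, 236.7 for riding). The stop held against the pad after I backed off. Raise clear and hand in.

Emit:
arm_command([
  [0, 0, -0.1, 0, 0, 0],
  [0, 0, -0.2, 0, 0, 0],
  [0, 0, -0.3, 0, 0, 0],
  [0, 0, -0.3, 0, 0, 0],
  [0, 0, -0.3, 0, 0, 0],
])

```text
t: 20.02
tool_pos: [0.6436, 0.0439, 0.3734]
orientation: [3.125, 0.322, -0.0]
force: [0.2, 0.7, -1.0]
opening: 0.0928
gripper_force: 0.0
```

```bash
python3 -c "
from h import *
print(close_job())"
```

```text
the job is handed in; nothing more can be done
None
```

I handed the job in at about 20 s: the tenon piece is held between the end stop and the sprung pad, with the pin home in the hole at about jig y -38 by the wrist camera; pushing peaked at about 15 N, and the hand-in gave no verdict.

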